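# Set the work stop of a bench belt sander with a step gauge

## Task

Set the clearance of the belt sander's work stop with the yellow step gauge lying on the belt: slide it along the belt, thin blade first, under the raised aluminium stop until its thick body butts squarely against the stop, press the stop down until it sits on the blade, and with the gauge still in there swing the clamp lever over to the other side, all the way down to its end stop. Then draw the gauge straight out without shifting the stop or the lever, and lay it flat in the red tray, setting it down rather than dropping it. Leave the other loose things on the bench alone.

Things in the scene. Friction and masses are not known exactly. Their poses are not given: they have to be found in the camera images.
- sander: Green bench belt sander, fixed (all sizes in mm). Origin on the bench under the belt's middle; x across the belt (roughly away from the robot), y along it towards the work stop, z up. The flat brown belt is 102 wide (x -51 to 51), its top at z = 160, level from y = -180 to 180. The stop crosses it at y = 71 to 99. The motor sticks out below the belt on the -x side.
- disc (a point): Middle of the sander's 150 sanding disc, which stands upright beside the belt's other end: it fills x = 62 to 92, y = -260 to -109 of the sander, up to z = 207; a small table (x 86 to 186, y -275 to -95, top at z = 131) stands in front of it. An obstacle only. Axes as the sander's.
- stop_face (a point): On the work stop, an aluminium bar across the belt: 116 wide (x -52 to 64 of the sander), 28 thick along the belt, 36 high. This point is the lower edge of its face towards the gauge, at the middle of the belt; axes as the sander's: y is the way the gauge goes in, square to the face; the bar reaches 28 on in +y.
- stop_top (a point): Middle of the flat top of the same bar (116 x 28), where it is pressed down; it moves with the bar. Axes as the sander's.
- stop (a joint): Height in m of the underside of the stop bar above the belt (0 to 0.025). The bar slides straight up and down in a stiff slide that holds it wherever it is left (weight balanced); it takes about 5 N to move it. It starts 7 to 13 mm up.
- clamp (a joint): Angle in rad of the clamp lever that locks the stop: 0 = leaning 0.6 rad from upright towards -y of the sander (loose), 0.6 = upright, 2.1 = end stop, lying nearly level towards +y of the sander (clamped). It starts between 0 and 0.4, stays where it is left and needs about 2 N at the ball.
- clamp_pivot (a point): Point on the lever's pivot axis (the axis is the sander's x), in the plane in which the ball swings: at x = 95, y = 85, z = 125 of the sander, beside the belt on the side away from the robot. Axes as the sander's.
- clamp_ball (a point): Centre of the orange ball (24 across) at the end of the clamp lever, 85 from the pivot point; the lever is a black rod 10 thick. The lever's hub (30 across) ends at x = 96 of the sander.
- gauge: Step gauge, 125 long, 46 wide: a yellow body 75 long and 18 high with a bare steel blade 50 long and 3 thick on its +x end, both flat on the underside. About 0.16 kg. Origin in the middle of the underside (62.5 from each end); x points to the blade's tip, z up. It starts lying on the belt, blade towards the stop, up to 0.35 rad out of line.
- gauge_shoulder (a point): On the gauge's underside at the step where the blade meets the yellow body (12.5 from the gauge's origin along its x); it is this step that butts against the stop. Axes as the gauge's.
- red_tray: Open red plastic tray fixed on the bench, 130 (x) x 200 (y) outside, 32 high, walls and floor 4 thick, empty. Origin on the bench under its middle.
- black_tray: Black tray of the same size beside it, full of sanding plates standing up to 58 high, fixed. Origin on the bench under its middle. It may stand on either side of the red one.
- sanding_block: Loose sanding block of wood and cork, 120 x 65 x 38; origin in the middle of its underside. Leave alone.
- tape_roll: Loose blue roll of tape, 100 across, 36 high, lying flat; origin in the middle of its underside. Leave alone.
- cleaning_stick: Loose tan belt-cleaning stick, 40 x 180 x 40; origin in the middle of its underside. Leave alone.
Things that resemble listed ones, but are neither listed nor needed, are in the scene too. Of the things like the gauge, leave any that is purple; of the rest the larger one is meant.

How it is judged (in metres and radians):
On the way, in this order (a step that is already met when the one before it is completed fails the run):
1. The gauge lies flat on the belt with its blade under the stop, its step within 4 mm of the stop's face and square to it within 0.08 rad (y of gauge_shoulder in the frame of stop_face between -0.004 and 0.004 m and angle between the x axis of gauge and the y axis of sander, either way round below 0.08 rad and z of gauge in the frame of sander between 0.157 and 0.163 m and x of gauge in the frame of sander between -0.04 and 0.04 m), for 0.2 s.
2. The stop has been pressed down onto the blade (3 mm clearance, within 1.5 mm), the gauge still in (value of joint stop between 0.0015 and 0.0045 m and y of gauge_shoulder in the frame of stop_face above -0.01 m), for 0.2 s.
3. With the stop on the blade and the gauge still in (step within 10 mm of the stop), the clamp lever has been swung over beyond 1.85 rad (all of step 2 and value of joint clamp above 1.85 rad), for 0.2 s.
4. The gauge is right out from under the stop, which still stands at the set clearance (y of gauge_shoulder in the frame of stop_face below -0.052 m and value of joint stop between 0.0015 and 0.0045 m), for 0.1 s.
5. The gauge is brought down to within 15 mm of the red tray's floor while still held (x of gauge in the frame of red_tray between -0.05 and 0.05 m and y of gauge in the frame of red_tray between -0.06 and 0.06 m and height (world z) of gauge below 0.02 m and contact force between the fingers and gauge above 0.3 N), for 0.05 s.
At the end, for the whole second after the job is handed in: Stop 3 mm (within 1.5 mm) above the belt; clamp lever beyond 1.85 rad; gauge at rest in the red tray, flat on its underside (within 0.1 rad, less than 9 mm above the bench), its middle within 50 mm across and 60 mm along of the tray's middle (value of joint stop between 0.0015 and 0.0045 m and value of joint clamp above 1.85 rad and x of gauge in the frame of red_tray between -0.05 and 0.05 m and y of gauge in the frame of red_tray between -0.06 and 0.06 m and height (world z) of gauge below 0.009 m and angle between gauge's own z axis and vertical below 0.1 rad and linear speed of gauge below 0.02 m/s); the robot touches nothing.
It fails at once if The sanding block, the tape roll or the cleaning stick is moved more than 25 mm (distance of any of sanding_block, tape_roll, cleaning_stick from where it was at the start of the episode above 0.025 m).
It also fails if it takes over 72 s, if anything falls off the work surface, if the arm or the gripper's body presses on something with over 40 N, if the wrist force passes 120 N, or if a joint passes its speed limit or range.

## Robot

A 6-joint arm with a two-finger parallel gripper is mounted at the origin on the work surface. World frame = base frame: x ahead of the robot, y to its left, z up, the work surface at z = 0. Lengths are in m, angles in degrees, forces in N, time in s.
With the tool pointing down it reaches from about 0.25 to 0.725 m from the base axis. Payload 9.7 kg.
Tool frame: the origin (TCP) lies midway between the tips of the shut fingers; the grasp point (between the pads) lies 19 mm behind it; z points along the fingers, y is the line along which they close (so a half turn about z gives the same grasp; the last joint's range is limited). The gripper opens to 85 mm and grips with 20 to 120 N. Pads are 22 mm wide; open, the fingers measure 114 mm over their backs; the gripper's body (76 mm by 85 mm) begins 54 mm behind the grasp point. The pads swing forward as they close: fully open they stand 13 mm farther back than shut.
Start: joints at [72.938, 4.979, 10.078, 95.1, 0, 90], TCP at [0.161, 0.526, 0.208] pointing down, gripper open.
Joint ranges: [-179.16, 179.16], [-48.56, 103.87], [-65.8, 70.77], [-126.05, 130.52], [-82.76, 87.17], [-180, 180]. Speed limits (degrees/s): [127.2, 127.2, 147.25, 180, 180, 180].

## Interface

Orientations are given as [roll, pitch, yaw] about the fixed x, y, z axes, in that order (R = Rz(yaw) Ry(pitch) Rx(roll)).
In Python, from workcell import readout, imaging, bot, spotter gives the robot as it stands.
- The arm moves only by the shell command python3 -m jog 'ROWS' [FORCE]. ROWS is JSON, a list of rows, each an object with "rotation": the turn, a rotation vector about the world's x, y, z in degrees, a list of three; "translation": the shift along the world's x, y, z in mm, a list of three; "grip": the finger opening in mm, from 0 to 85.4. In form: [{"rotation": [wx, wy, wz], "translation": [dx, dy, dz], "grip": grip}, ...]. A call has 1 to 20 rows; each row is the pose to reach, as a shift and turn from the pose commanded when the call began; what a row does not reach only later rows make up. A row lasts 1/10 s, in which the tool goes at most 50 mm and 8.59 degrees, less where a joint would pass 70% of its speed; a pose out of reach is approached as far as the arm can. A call with a gripper value outside its range is refused whole. The fingers move at their own pace and stop on an object; FORCE is the grip in N (left out, the last holds). Time passes only in rows, so rows that repeat a pose let the fingers close. It gives the time, the measured TCP pose, the force, the opening and the grip force at its end, in the units of the state.
- readout.get_obs(): the state, without advancing time (a new reading comes with each control period).
- imaging.camera(name): name is "scene" or "top"; returns (picture, depth): 400x640x3 uint8, red, green, blue; 400x640 float32, m along the optical axis (not along the pixel's ray), 0 where there is no reading.
- imaging.camera_info(name): a dict with "vertical_fov" (degrees; the focal length in pixels is half the picture's height over the tangent of half this angle, whatever the lens; pixels are square), "cx", "cy" (the principal point, pixels), "extrinsics" (4x4, takes a point from camera to world coordinates). Camera axes: x right, y down, z forward; pixel columns grow to the right and rows downward; lengths in m; the calibration is good to about 2 mm. A picture is of the moment at which its call begins. camera_info takes no time and is no camera call.
- bot.job_done(): hands the job in; it is judged then, once.
Trained networks look in the newest picture that a camera, given by its name, has taken for a name from the list of things; names that differ only in an ending like _2 or _b are one class to them, and where a whole thing is asked for, a point or a joint stands for the part that bears it (a point fixed in the world has none). Each returns a list of dicts, best first, with "confidence" (0 to 1); they miss things now and then, are a little off and sometimes report something else, mostly with a low value. They report only what shows in the picture. A call takes as long as a camera call. They do not tell look-alikes from the thing itself.
- spotter.spot_in(camera, target): "box" ([centre column, centre row, width, height] in pixels, round what is visible of it).
- spotter.mark_of(camera, target): "uv" ([column, row] in pixels: a listed point, or the origin of a listed thing).
The state is a dict: "time": time; "q": joint angles; "qd": joint speeds; "joint_efforts": joint torques, N m; "ee_pos": TCP position; "tcp_rot": TCP orientation; "wrist_force": force on the tool from outside, world axes, zero at the start; "torque": the same for the moment, N m; "opening": finger opening in m; "grasp_force": force on a finger pad.
Only numpy, scipy, OpenCV 4.12 (cv2) and the standard library are available. Lean on these libraries where they do the work, as an engineer would, in place of code of your own. Each camera call takes 0.05 s, during which the arm holds its last target. There are 200 camera calls.

## Working session

There is one attempt and no reset: what is moved stays moved. The work goes in short steps, Python scripts to look and compute and a shell command to move; the robot and the scene stay as the last step left them, time stands still between calls to the robot, and variables do not carry over. Pictures are saved under pics/ and viewed, at most 10 in all, crops included, and the job is handed in when it is done.

```bash
mkdir -p pics
cat > h.py <<'E'
import numpy as np, cv2
from workcell import readout, imaging, bot, spotter
def K(c):
    i=imaging.camera_info(c); return 200/np.tan(np.radians(i["vertical_fov"])/2), i["cx"], i["cy"], np.array(i["extrinsics"])
def w(c,u,v,d):
    f,cx,cy,E=K(c); return (E@np.array([(u-cx)/f*d,(v-cy)/f*d,d,1]))[:3]
def ray(c,u,v):
    f,cx,cy,E=K(c); return E[:3,3],E[:3,:3]@np.array([(u-cx)/f,(v-cy)/f,1])
def atz(c,u,v,z):
    o,r=ray(c,u,v); return o+r*(z-o[2])/r[2]
def cloud(c,D):
    f,cx,cy,E=K(c); v,u=np.mgrid[:400,:640]
    P=np.stack([(u-cx)/f*D,(v-cy)/f*D,D],-1); return P@E[:3,:3].T+E[:3,3]
def proj(c,p):
    f,cx,cy,E=K(c); q=np.linalg.inv(E)@np.append(p,1); return q[0]/q[2]*f+cx,q[1]/q[2]*f+cy
E
python3 - <<'E'
from h import *
np.set_printoptions(precision=3,suppress=True)
for c in("scene","top"):
    P,D=imaging.camera(c); cv2.imwrite(f"pics/{c}0.png",P[...,::-1]); np.save(f"{c}0.npy",D)
    print(c,K(c)); C=cloud(c,D)
    for n in["sander","disc","stop_face","stop_top","clamp_pivot","clamp_ball","gauge","gauge_shoulder","red_tray","black_tray","sanding_block","tape_roll","cleaning_stick"]:
        for r in spotter.mark_of(c,n)[:3]:
            u,v=r["uv"]; a,b=int(np.clip(v,0,399)),int(np.clip(u,0,639)); print(n,round(r["confidence"],2),np.round(r["uv"]),C[a,b])
print(readout.get_obs())
E
```

```text
scene (np.float64(482.10399099587244), 310.97583988359344, 197.39908530531412, array([[ 0.858,  0.263, -0.441,  1.095],
       [ 0.514, -0.46 ,  0.724, -0.87 ],
       [-0.013, -0.848, -0.53 ,  0.818],
       [ 0.   ,  0.   ,  0.   ,  1.   ]]))
sander 0.79 [306. 222.] [ 0.571 -0.039  0.132]
sander 0.34 [304. 179.] [0.496 0.074 0.177]
disc 0.89 [294. 230.] [ 0.563 -0.078  0.133]
stop_face 0.86 [319. 162.] [0.478 0.184 0.177]
stop_top 0.65 [320. 152.] [0.485 0.184 0.207]
clamp_pivot 0.8 [348. 182.] [0.573 0.189 0.132]
clamp_pivot 0.31 [319. 164.] [0.471 0.202 0.16 ]
clamp_ball 0.7 [347. 161.] [0.58  0.165 0.212]
gauge 0.91 [369. 250.] [0.695 0.081 0.015]
gauge 0.71 [300. 183.] [0.498 0.056 0.178]
gauge 0.44 [276. 189.] [0.438 0.025 0.158]
gauge_shoulder 0.66 [306. 180.] [0.501 0.076 0.178]
gauge_shoulder 0.65 [376. 251.] [0.709 0.097 0.003]
gauge_shoulder 0.56 [280. 190.] [0.459 0.017 0.162]
red_tray 0.94 [239. 358.] [ 0.611 -0.374  0.004]
black_tray 0.8 [185. 323.] [ 0.474 -0.381  0.04 ]
sanding_block 0.83 [407. 232.] [0.753 0.209 0.011]
tape_roll 0.56 [330. 344.] [ 0.752 -0.241 -0.  
[... 1099 characters left out ...]
.011]
red_tray 0.25 [305. 200.] [0.492 0.083 0.176]
black_tray 0.67 [461. 230.] [ 0.435 -0.347  0.043]
black_tray 0.6 [166. 191.] [0.525 0.475 0.039]
sanding_block 0.62 [257. 121.] [0.73  0.228 0.038]
cleaning_stick 0.66 [164. 193.] [0.519 0.479 0.041]
{'time': 1.4, 'q': array([72.936,  4.979, 10.081, 95.098, -0.002, 90.   ]), 'qd': array([-0.097,  0.014, -0.085, -0.032, -0.055,  0.055]), 'joint_efforts': array([ -0.002, -52.011,  46.485,   0.002,  -0.   ,  -0.   ]), 'ee_pos': array([0.161, 0.526, 0.208]), 'tcp_rot': array([179.997,   0.002, 162.936]), 'wrist_force': array([ 0.742, -1.105,  0.118]), 'torque': array([ 0.054, -0.004,  0.014]), 'grasp_force': 0.0, 'opening': 0.0855506723518466}
```

Run:
```python
import cv2
a=cv2.imread("pics/top0.png"); b=cv2.imread("pics/scene0.png")
cv2.imwrite("pics/c1.png",cv2.resize(a[100:300,220:500],(784,560),interpolation=cv2.INTER_CUBIC))
cv2.imwrite("pics/c2.png",cv2.resize(b[120:270,230:430],(800,600),interpolation=cv2.INTER_CUBIC))
```

```text
(no output)
```

View pics/c1.png

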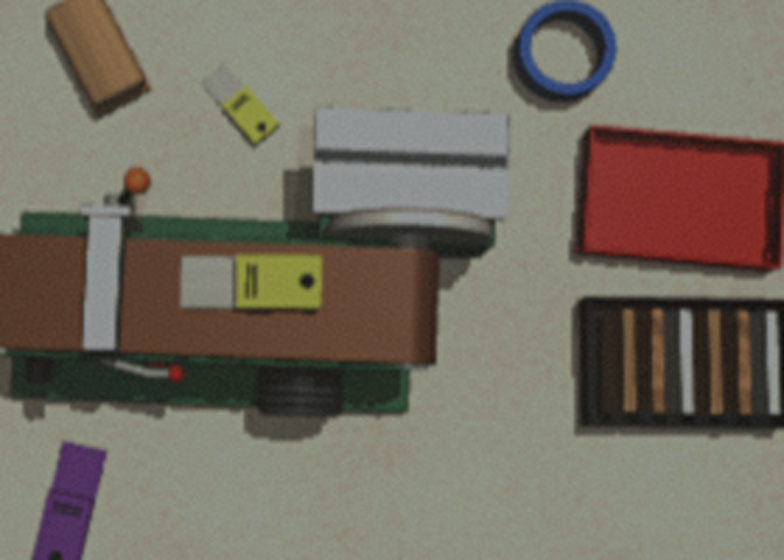

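View pics/c2.png

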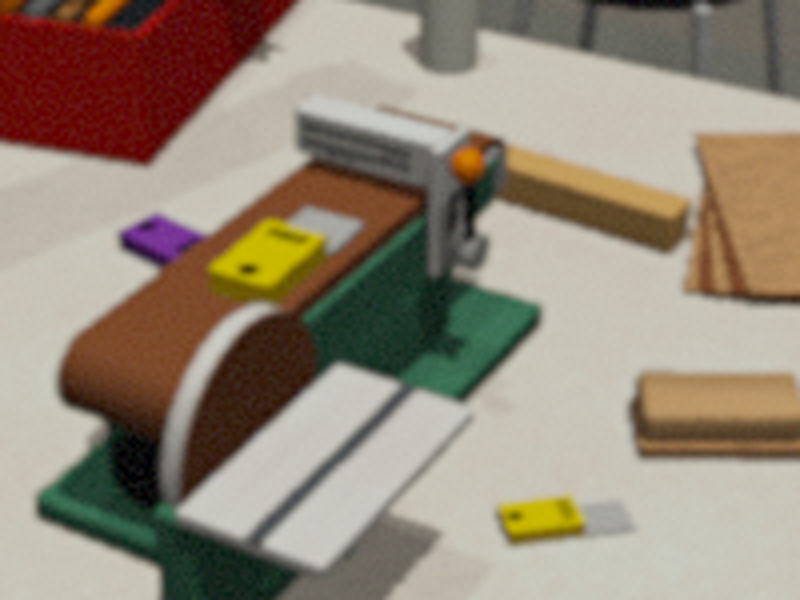

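View pics/scene0.png

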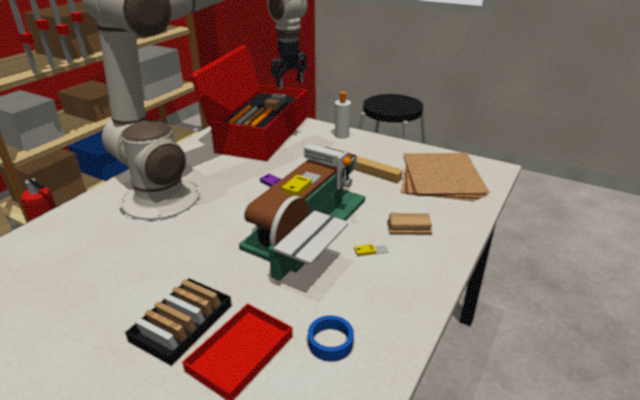

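The top crop (2.8x, offset 220,100) shows the gauge on the belt at about pixel (309,200) with its blade to the left, and the stop at columns 250–264. The orange ball is at (269,165) on the far side. A red-knobbed lever on the near side is a decoy. The red tray is at (463,171), with the black tray below it. The small yellow and the purple gauges are look-alikes.

```bash
cat > m.py <<'E'
from h import *
np.set_printoptions(precision=4,suppress=True)
def rect(p):
    (c,s,a)=cv2.minAreaRect((p[:,:2]*1000).astype(np.float32)); return np.array(c),np.array(s),a
def edge(pts): # line fit dir angle deg
    vx,vy,x,y=cv2.fitLine((pts*1000).astype(np.float32),cv2.DIST_HUBER,0,.01,.01).ravel(); return np.degrees(np.arctan2(vy,vx)),(x,y)
def measure(c,P,D):
    C=cloud(c,D); H=cv2.cvtColor(P,cv2.COLOR_RGB2HSV).astype(int); h,s,v=H[...,0],H[...,1],H[...,2]
    X,Y,Z=C[...,0],C[...,1],C[...,2]; ok=D>0; near=ok&(abs(X-.5)<.16)&(abs(Y-.08)<.3)
    out={}
    y=near&(h>20)&(h<40)&(s>110)&(Z>.14)
    out["yellow"]=C[y&(Z>.168)]
    out["blade"]=C[near&(s<60)&(v>90)&(Z>.15)&(Z<.172)]
    out["belt"]=C[near&(h<15)&(s>70)&(Z>.15)&(Z<.168)]
    out["bar"]=C[near&(s<70)&(v>90)&(Z>.19)&(Z<.225)&(Y>.1)&(X<.56)]
    out["ball"]=C[near&(h<14)&(s>170)&(Z>.175)]
    out["red"]=C[ok&((h<6)|(h>174))&(s>150)&(Y<-.2)&(Z<.06)&(X>.3)]
    return out
if __name__=="__main__":
    for c in("top","scene"):
        P=cv2.imread(f"pics/{c}0.png")[...,::-1].copy();D=np.load(f"{c}0.npy")
        for k,p in measure(c,P,D).items():
            if len(p)<5: print(c,k,len(p));continue
            print(c,k,len(p),"med",np.median(p,0),"min",np.percentile(p,2,0),"max",np.percentile(p,98,0),*rect(p))
        if c=="top":
            o=measure(c,P,D)
            for k in("belt",):
                p=o[k]; b=[]
                for sgn in(0,1):
                    e=[]
                    for yy in np.arange(-.06,.16,.006):
                        q=p[abs(p[:,1]-yy)<.003]
                        if len(q)>3: e.append([q[:,0].max() if sgn else q[:,0].min(),yy])
                    print(k,"edge",edge(np.array(e)))
            for k in("bar",):
                p=o[k]
                for sgn in(0,1):
                    e=[]
                    for xx in np.arange(.43,.52,.005):
                        q=p[abs(p[:,0]-xx)<.003]
                        if len(q)>3: e.append([xx,q[:,1].max() if sgn else q[:,1].min()])
                    print(k,"edge",edge(np.array(e)))
E
python3 m.py
```

```text
top yellow 561 med [0.4903 0.0475 0.1788] min [0.4691 0.0086 0.1732] max [0.5133 0.0824 0.1832] [491.1746  45.5338] [46.192  74.6118] 0.5655027627944946
top blade 390 med [0.4921 0.11   0.1634] min [0.426  0.0851 0.1531] max [0.532  0.2935 0.1678] [477.2896  79.7766] [128.0721 441.4341] 2.2855334281921387
top belt 4906 med [0.4674 0.1173 0.1606] min [ 0.4275 -0.0878  0.1538] max [0.5254 0.3095 0.1649] [478.2363 110.8736] [414.0808 104.7843] 89.23079681396484
top bar 600 med [0.4898 0.1967 0.2094] min [0.4297 0.1831 0.2054] max [0.548  0.2106 0.2131] [488.4561 193.0289] [121.7717  41.4574] 1.9230877161026
top ball 39 med [0.5717 0.1697 0.2158] min [0.5647 0.1605 0.212 ] max [0.5798 0.1772 0.2202] [571.7275 169.3885] [15.9138 16.6643] 49.698822021484375
top red 2847 med [ 0.6026 -0.3669  0.0057] min [ 0.5401 -0.4577  0.0003] max [ 0.6631 -0.2677  0.0347] [ 602.247  -361.9207] [199.813  129.5898] 85.78511047363281
belt edge (np.float32(89.28409), (np.float32(426.46118), np.float32(68.4)))
belt edge (np.float32(89.17603), (np.float32(525.4235), np.float32(68.4)))
bar edge (np.float32(-0.
[... 383 characters left out ...]
1706] [494.8764  86.9232] [457.7952 145.9533] 87.11602783203125
scene belt 1687 med [ 0.4767 -0.0019  0.1601] min [ 0.4292 -0.1154  0.1512] max [0.5549 0.2051 0.1641] [492.4011  85.1208] [453.4052 131.8687] 89.5678939819336
scene bar 352 med [0.4993 0.1884 0.2079] min [0.4286 0.1745 0.1919] max [0.5512 0.2113 0.2114] [488.7496 193.7104] [126.6486  48.662 ] 0.7039781808853149
scene ball 79 med [ 0.554  -0.0685  0.1868] min [ 0.5518 -0.1139  0.1757] max [0.5797 0.1658 0.2118] [561.3535  26.4455] [285.3918  13.078 ] 84.64151000976562
scene red 5470 med [ 0.5998 -0.3654  0.0055] min [ 0.5373 -0.4625  0.0015] max [ 0.6713 -0.2636  0.0325] [ 524.9337 -360.7178] [205.1242 295.6637] 88.7983169555664
```

The two cameras agree:

| Item | World position (mm) | Other |
|---|---|---|
| Gauge body centre | (491, 45.5), top z 178 | about 1.3° out of line with the sander |
| Stop face | y ≈ 183 | bar top 209 |
| Ball | (572, 169, ~205) | |
| Red tray | (602, -362) | yaw ≈ -4° |

Next I move above the gauge.

```bash
python3 -m jog '[{"rotation":[0,0,0],"translation":[0,0,50],"grip":70},{"rotation":[0,0,0],"translation":[0,0,100],"grip":70},{"rotation":[0,0,0],"translation":[0,0,120],"grip":70},{"rotation":[0,0,-72],"translation":[330,-480,100],"grip":70},{"rotation":[0,0,-72],"translation":[330,-480,100],"grip":70},{"rotation":[0,0,-72],"translation":[330,-480,100],"grip":70},{"rotation":[0,0,-72],"translation":[330,-480,100],"grip":70},{"rotation":[0,0,-72],"translation":[330,-480,100],"grip":70},{"rotation":[0,0,-72],"translation":[330,-480,100],"grip":70},{"rotation":[0,0,-72],"translation":[330,-480,100],"grip":70},{"rotation":[0,0,-72],"translation":[330,-480,100],"grip":70},{"rotation":[0,0,-72],"translation":[330,-480,100],"grip":70},{"rotation":[0,0,-72],"translation":[330,-480,100],"grip":70},{"rotation":[0,0,-72],"translation":[330,-480,100],"grip":70},{"rotation":[0,0,-72],"translation":[330,-480,100],"grip":70},{"rotation":[0,0,-72],"translation":[330,-480,100],"grip":70},{"rotation":[0,0,-72],"translation":[330,-480,100],"grip":70},{"rotation":[0,0,-72],"translation":[330,-480,100],"grip":70}]' 30; python3 -c "
from h import *;print(readout.get_obs())"
```

```text
time: 3.2
ee_pos: [0.491, 0.0464, 0.3086]
tcp_rot: [180.0, -0.0, 91.0]
wrist_force: [1.1, -0.3, -0.0]
opening: 0.0701
grasp_force: 0.0
{'time': 3.2, 'q': array([5.38919611e+00, 7.49788723e-01, 1.71091040e+01, 1.06348505e+02,
       9.06393113e-03, 9.44212954e+01]), 'qd': array([ 0.8832827 , -0.46377509,  0.02918688, -0.11607273, -0.02317778,
       -0.04215717]), 'joint_efforts': array([-9.77355950e-01, -4.41086197e+01,  4.40022004e+01, -6.05611433e-02,
       -2.81027926e-02, -4.14398019e-03]), 'ee_pos': array([0.49102604, 0.04637114, 0.30862781]), 'tcp_rot': array([ 1.79989920e+02, -9.87033007e-03,  9.09679024e+01]), 'wrist_force': array([ 1.12518271, -0.27611563, -0.0064686 ]), 'torque': array([0.00158942, 0.00308249, 0.0036072 ]), 'grasp_force': 0.0, 'opening': 0.07010849117591401}
```

```bash
python3 -m jog '[{"rotation":[0,0,0],"translation":[0,0,-50],"grip":65},{"rotation":[0,0,0],"translation":[0,0,-100],"grip":62},{"rotation":[0,0,0],"translation":[0,0,-130],"grip":60},{"rotation":[0,0,0],"translation":[0,0,-138],"grip":60},{"rotation":[0,0,0],"translation":[0,0,-143],"grip":60},{"rotation":[0,0,0],"translation":[0,0,-145],"grip":60},{"rotation":[0,0,0],"translation":[0,0,-145],"grip":60},{"rotation":[0,0,0],"translation":[0,0,-145],"grip":55},{"rotation":[0,0,0],"translation":[0,0,-145],"grip":50},{"rotation":[0,0,0],"translation":[0,0,-145],"grip":40},{"rotation":[0,0,0],"translation":[0,0,-145],"grip":40},{"rotation":[0,0,0],"translation":[0,0,-145],"grip":40},{"rotation":[0,0,0],"translation":[0,0,-145],"grip":40}]' 30
```

```text
time: 4.5
ee_pos: [0.4914, 0.0457, 0.1634]
tcp_rot: [-180.0, 0.0, 90.9]
wrist_force: [0.2, -0.0, 0.2]
opening: 0.0401
grasp_force: 0.0
```

Run:
```python
from m import *
P,D=imaging.camera("scene"); cv2.imwrite("pics/s1.png",cv2.resize(P[120:240,230:390,::-1],(800,600),interpolation=cv2.INTER_CUBIC))
```

```text
(no output)
```

View pics/s1.png

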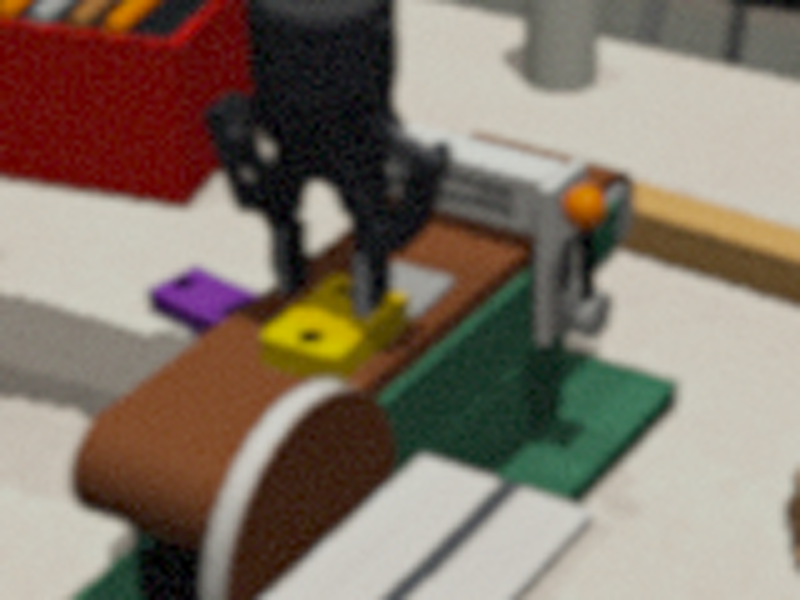

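The tips passed just above the body (yellow top at about (335,310) in the crop), so I reopen and go about 12 mm lower.

```bash
python3 -m jog '[{"rotation":[0,0,0],"translation":[0,0,5],"grip":62},{"rotation":[0,0,0],"translation":[0,0,5],"grip":62},{"rotation":[0,0,0],"translation":[0,0,5],"grip":62},{"rotation":[0,0,0],"translation":[0,0,0],"grip":62},{"rotation":[0,0,0],"translation":[0,0,-5],"grip":62},{"rotation":[0,0,0],"translation":[0,0,-8],"grip":62},{"rotation":[0,0,0],"translation":[0,0,-10],"grip":62},{"rotation":[0,0,0],"translation":[0,0,-11],"grip":62},{"rotation":[0,0,0],"translation":[0,0,-11],"grip":62}]' 30; python3 -m jog '[{"rotation":[0,0,0],"translation":[0,0,0],"grip":55},{"rotation":[0,0,0],"translation":[0,0,0],"grip":50},{"rotation":[0,0,0],"translation":[0,0,0],"grip":40},{"rotation":[0,0,0],"translation":[0,0,0],"grip":40},{"rotation":[0,0,0],"translation":[0,0,0],"grip":40},{"rotation":[0,0,0],"translation":[0,0,0],"grip":40}]' 30
```

```text
time: 5.45
ee_pos: [0.4913, 0.0458, 0.1523]
tcp_rot: [-180.0, 0.0, 90.9]
wrist_force: [-0.2, 0.5, 0.2]
opening: 0.0621
grasp_force: 0.0
time: 6.05
ee_pos: [0.4921, 0.0459, 0.1536]
tcp_rot: [179.9, -0.0, 90.9]
wrist_force: [0.2, -0.1, 6.5]
opening: 0.0403
grasp_force: 3.2
```

Run:
```python
from m import *
P,D=imaging.camera("scene"); cv2.imwrite("pics/s2.png",cv2.resize(P[150:210,270:350,::-1],(800,600),interpolation=cv2.INTER_CUBIC))
o=measure("scene",P,D)
C=cloud("scene",D);v=cv2.cvtColor(P,cv2.COLOR_RGB2HSV)[...,2]
print(rect(o["yellow"]),np.percentile(o["yellow"],[2,50,98],0))
m=(v<70)&(abs(C[...,0]-.49)<.05)&(abs(C[...,1]-.046)<.02)&(C[...,2]<.22)&(C[...,2]>.16)
p=C[m]; print(len(p)); print(p[np.argsort(p[:,2])][:40:2])
print(readout.get_obs()["ee_pos"],readout.get_obs()["wrist_force"])
```

```text
(array([505.5997,  33.8258]), array([99.6764, 81.5703]), 88.38179779052734) [[ 0.4684 -0.01    0.1689]
 [ 0.4924  0.0313  0.1781]
 [ 0.5175  0.0809  0.5817]]
155
[[0.5172 0.0539 0.1601]
 [0.4406 0.0643 0.1603]
 [0.5246 0.057  0.1607]
 [0.5245 0.0622 0.161 ]
 [0.4453 0.0574 0.162 ]
 [0.5231 0.0646 0.1624]
 [0.5258 0.0652 0.1629]
 [0.5139 0.0648 0.175 ]
 [0.4694 0.056  0.1789]
 [0.4646 0.0346 0.1821]
 [0.4691 0.0422 0.1827]
 [0.4741 0.0442 0.1831]
 [0.47   0.0507 0.1848]
 [0.465  0.0342 0.1855]
 [0.4692 0.052  0.187 ]
 [0.5239 0.0389 0.188 ]
 [0.4719 0.0383 0.1884]
 [0.5224 0.0365 0.1888]
 [0.466  0.0331 0.1893]
 [0.5252 0.0417 0.19  ]]
[0.4921 0.0459 0.1536] [ 0.0336 -0.3195  6.7693]
```

View pics/s2.png

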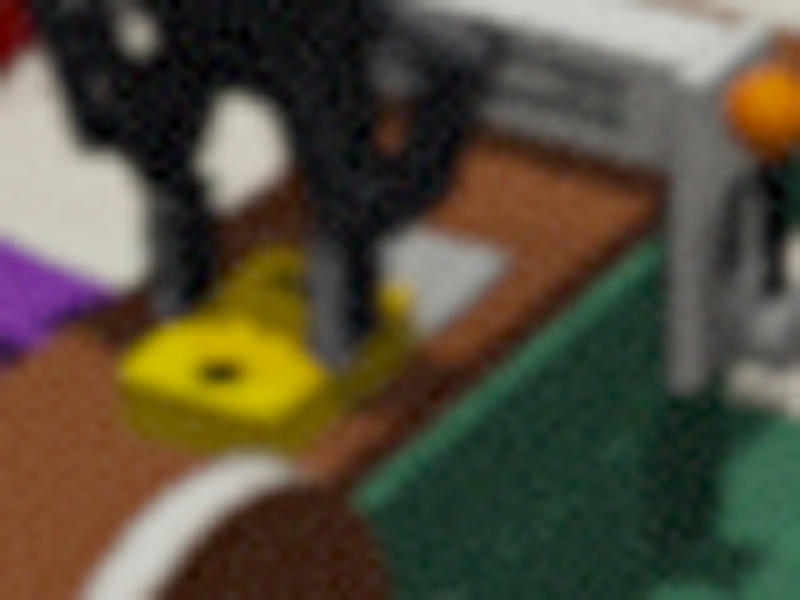

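The tips are resting on the body's top: about (340,360) in the crop, just inside the edge. At this opening they sit roughly 25 mm behind the nominal TCP. I'll lift, open and go 12 mm lower.

```bash
python3 -m jog '[{"rotation":[0,0,0],"translation":[0,0,10],"grip":62},{"rotation":[0,0,0],"translation":[0,0,10],"grip":62},{"rotation":[0,0,0],"translation":[0,0,10],"grip":62},{"rotation":[0,0,0],"translation":[0,0,0],"grip":62},{"rotation":[0,0,0],"translation":[0,0,-5],"grip":62},{"rotation":[0,0,0],"translation":[0,0,-8],"grip":62},{"rotation":[0,0,0],"translation":[0,0,-10],"grip":62},{"rotation":[0,0,0],"translation":[0,0,-11],"grip":62},{"rotation":[0,0,0],"translation":[0,0,-11],"grip":62}]' 30; python3 -m jog '[{"rotation":[0,0,0],"translation":[0,0,0],"grip":55},{"rotation":[0,0,0],"translation":[0,0,0],"grip":50},{"rotation":[0,0,0],"translation":[0,0,0],"grip":40},{"rotation":[0,0,0],"translation":[0,0,0],"grip":40},{"rotation":[0,0,0],"translation":[0,0,0],"grip":40},{"rotation":[0,0,0],"translation":[0,0,0],"grip":40}]' 30
```

```text
time: 7.0
ee_pos: [0.4914, 0.0458, 0.1413]
tcp_rot: [-180.0, -0.0, 90.9]
wrist_force: [-0.5, 0.0, -0.1]
opening: 0.0623
grasp_force: 0.0
time: 7.6
ee_pos: [0.4915, 0.0458, 0.1418]
tcp_rot: [180.0, -0.0, 90.9]
wrist_force: [-0.2, -0.4, 4.0]
opening: 0.0451
grasp_force: 31.9
```

```bash
python3 -m jog '[{"rotation":[0,0,-1.7],"translation":[0,10,0.5],"grip":40},{"rotation":[0,0,-1.7],"translation":[0,25,0.5],"grip":40},{"rotation":[0,0,-1.7],"translation":[0,40,0.5],"grip":40},{"rotation":[0,0,-1.7],"translation":[0,55,0.5],"grip":40},{"rotation":[0,0,-1.7],"translation":[0,70,0.5],"grip":40},{"rotation":[0,0,-1.7],"translation":[0,82,0.5],"grip":40},{"rotation":[0,0,-1.7],"translation":[0,90,0.5],"grip":40},{"rotation":[0,0,-1.7],"translation":[0,92,0.5],"grip":40},{"rotation":[0,0,-1.7],"translation":[0,92,0.5],"grip":40}]' 30; python3 -m jog '[{"rotation":[0,0,0],"translation":[0,1,0],"grip":40},{"rotation":[0,0,0],"translation":[0,2,0],"grip":40},{"rotation":[0,0,0],"translation":[0,3,0],"grip":40},{"rotation":[0,0,0],"translation":[0,4,0],"grip":40},{"rotation":[0,0,0],"translation":[0,5,0],"grip":40},{"rotation":[0,0,0],"translation":[0,5,0],"grip":40}]'
```

```text
time: 8.5
ee_pos: [0.4913, 0.1383, 0.1418]
tcp_rot: [-180.0, -0.0, 89.3]
wrist_force: [0.8, 1.0, -0.1]
opening: 0.0452
grasp_force: 31.5
time: 9.1
ee_pos: [0.4913, 0.1429, 0.1418]
tcp_rot: [-180.0, -0.0, 89.2]
wrist_force: [0.1, -0.2, -1.0]
opening: 0.045
grasp_force: 31.3
```

```bash
for i in 1 2; do python3 -m jog '[{"rotation":[0,0,0],"translation":[0,0.7,0],"grip":40},{"rotation":[0,0,0],"translation":[0,1.4,0],"grip":40},{"rotation":[0,0,0],"translation":[0,2,0],"grip":40},{"rotation":[0,0,0],"translation":[0,2,0],"grip":40}]'; done
```

```text
time: 9.5
ee_pos: [0.4913, 0.1449, 0.1418]
tcp_rot: [-180.0, -0.0, 89.2]
wrist_force: [0.7, -0.1, -1.8]
opening: 0.0451
grasp_force: 31.3
time: 9.9
ee_pos: [0.4913, 0.1454, 0.1418]
tcp_rot: [-180.0, 0.2, 89.2]
wrist_force: [-0.1, -8.9, -1.1]
opening: 0.0451
grasp_force: 31.4
```

The step butted at y = 145.4 mm, as predicted. I'll relax the push, release, then rise.

```bash
python3 -m jog '[{"rotation":[0,0,0],"translation":[0,-1,0],"grip":40},{"rotation":[0,0,0],"translation":[0,-1,-0.5],"grip":40},{"rotation":[0,0,0],"translation":[0,-1,-0.5],"grip":40},{"rotation":[0,0,0],"translation":[0,-1,-0.5],"grip":48},{"rotation":[0,0,0],"translation":[0,-1,-0.5],"grip":58},{"rotation":[0,0,0],"translation":[0,-1,-0.5],"grip":62},{"rotation":[0,0,0],"translation":[0,-1,-0.5],"grip":62},{"rotation":[0,0,0],"translation":[0,-1,30],"grip":62},{"rotation":[0,0,0],"translation":[0,-1,80],"grip":62},{"rotation":[0,0,0],"translation":[0,-1,130],"grip":30},{"rotation":[0,0,0],"translation":[0,-1,130],"grip":0},{"rotation":[0,0,0],"translation":[0,-41,130],"grip":0},{"rotation":[0,0,0],"translation":[0,-91,130],"grip":0},{"rotation":[0,0,0],"translation":[0,-141,130],"grip":0},{"rotation":[0,0,0],"translation":[0,-141,130],"grip":0},{"rotation":[0,0,0],"translation":[0,-141,130],"grip":0}]'
python3 - <<'E'
from m import *
for c in("top","scene"):
    P,D=imaging.camera(c); o=measure(c,P,D)
    if c=="top": cv2.imwrite("pics/t3.png",cv2.resize(P[140:240,220:360,::-1],(784,560),interpolation=cv2.INTER_CUBIC))
    for k in("yellow","bar"):
        p=o[k]; p=p[p[:,2]<.23]; print(c,k,len(p),np.percentile(p,[2,50,98],0).tolist(),rect(p))
E
```

```text
time: 11.5
ee_pos: [0.4914, 0.0048, 0.2717]
tcp_rot: [-180.0, -0.0, 89.1]
wrist_force: [-0.4, 0.4, -0.4]
opening: -0.0001
grasp_force: 0.0
top yellow 571 [[0.4677089467828089, 0.10895985391259924, 0.17367346054725813], [0.48978682105573246, 0.1464503023368972, 0.17880566977971468], [0.5122398623111358, 0.181847138476357, 0.18302873971071]] (array([490.1716, 145.257 ]), array([75.5161, 46.5061]), 89.19216918945312)
top bar 599 [[0.4298069088803154, 0.18304124129388735, 0.2054430795343284], [0.4896975121459596, 0.19666728182924392, 0.2094433315421802], [0.5481712894623053, 0.21066089207865107, 0.21287195650913923]] (array([488.3312, 193.8336]), array([121.4098,  41.6661]), 1.395735502243042)
scene yellow 321 [[0.467828953499048, 0.10638253901554602, 0.16892630566534939], [0.4947139067796825, 0.14134449838453234, 0.17800742782295598], [0.5149777992890143, 0.1867977415728553, 0.18173883388225026]] (array([490.1756, 145.8672]), array([53.5084, 86.0371]), 4.3548431396484375)
scene bar 370 [[0.4281353400034131, 0.1753886123126978, 0.19054275623357284], [0.497139248789119, 0.18791985026762714, 0.20782503163288257], [0.5508456301315597, 0.2128846902381549, 0.2113828398324199]] (array([490.8776, 201.6834]), array([ 49.8964, 127.808 ]), 84.77699279785156)
```

View pics/t3.png

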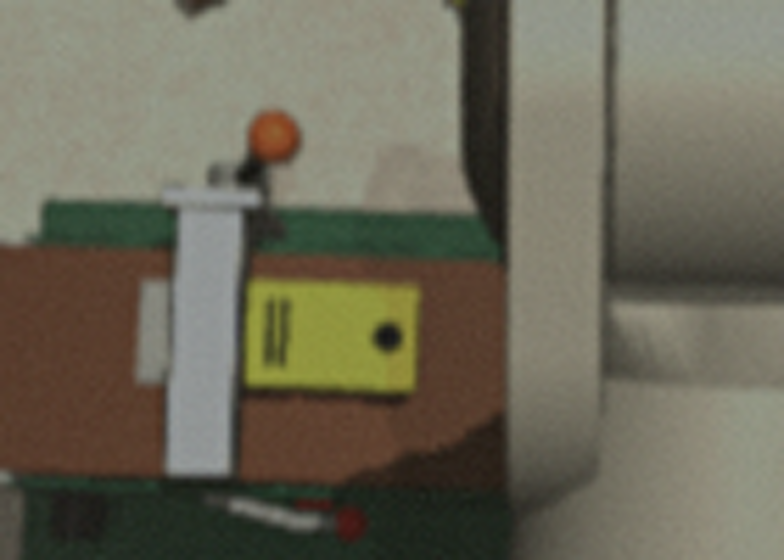

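The gauge is butted squarely: its yellow edge meets the bar at column 245 of the crop, and the blade tip shows beyond the bar at (152,330). Next I press the stop.

```bash
python3 -m jog '[{"rotation":[0,0,0],"translation":[-2,40,0],"grip":0},{"rotation":[0,0,0],"translation":[-2,90,0],"grip":0},{"rotation":[0,0,0],"translation":[-2,140,0],"grip":0},{"rotation":[0,0,0],"translation":[-2,190,0],"grip":0},{"rotation":[0,0,0],"translation":[-2,192,-10],"grip":0},{"rotation":[0,0,0],"translation":[-2,192,-30],"grip":0},{"rotation":[0,0,0],"translation":[-2,192,-45],"grip":0},{"rotation":[0,0,0],"translation":[-2,192,-54],"grip":0},{"rotation":[0,0,0],"translation":[-2,192,-58],"grip":0},{"rotation":[0,0,0],"translation":[-2,192,-62],"grip":0},{"rotation":[0,0,0],"translation":[-2,192,-62],"grip":0}]'; for i in 1 2 3; do python3 -m jog '[{"rotation":[0,0,0],"translation":[0,0,-1],"grip":0},{"rotation":[0,0,0],"translation":[0,0,-2],"grip":0},{"rotation":[0,0,0],"translation":[0,0,-3],"grip":0},{"rotation":[0,0,0],"translation":[0,0,-3],"grip":0}]'; done
```

```text
time: 12.7
ee_pos: [0.4894, 0.1978, 0.21]
tcp_rot: [180.0, -0.0, 89.2]
wrist_force: [-0.3, -0.6, -0.6]
opening: -0.0003
grasp_force: 0.0
time: 13.1
ee_pos: [0.4894, 0.1977, 0.2069]
tcp_rot: [-180.0, -0.0, 89.2]
wrist_force: [-0.3, 0.7, 0.3]
opening: -0.0002
grasp_force: 0.0
time: 13.5
ee_pos: [0.4893, 0.1978, 0.2037]
tcp_rot: [-180.0, 0.0, 89.2]
wrist_force: [-0.6, 0.3, 0.9]
opening: -0.0003
grasp_force: 0.0
time: 13.9
ee_pos: [0.4893, 0.1978, 0.2007]
tcp_rot: [-180.0, 0.0, 89.2]
wrist_force: [0.3, -0.0, -0.3]
opening: -0.0001
grasp_force: 0.0
```

```bash
for i in 1 2 3 4; do python3 -m jog '[{"rotation":[0,0,0],"translation":[0,0,-1],"grip":0},{"rotation":[0,0,0],"translation":[0,0,-2],"grip":0},{"rotation":[0,0,0],"translation":[0,0,-2],"grip":0}]' | grep -E 'ee_pos|wrist'; done
```

```text
ee_pos: [0.4893, 0.1978, 0.1987]
wrist_force: [-0.1, -0.1, 0.0]
ee_pos: [0.4893, 0.1978, 0.1967]
wrist_force: [0.1, -0.2, 0.3]
ee_pos: [0.4893, 0.1978, 0.1947]
wrist_force: [0.7, 0.0, 0.6]
ee_pos: [0.4893, 0.1978, 0.1927]
wrist_force: [-0.2, -0.7, -0.1]
```

```bash
for i in 1 2 3 4; do python3 -m jog '[{"rotation":[0,0,0],"translation":[0,0,-1],"grip":0},{"rotation":[0,0,0],"translation":[0,0,-2],"grip":0},{"rotation":[0,0,0],"translation":[0,0,-2],"grip":0}]' | grep -E 'ee_pos|wrist'; done
python3 - <<'E'
from m import *
P,D=imaging.camera("scene");o=measure("scene",P,D)
p=o["bar"]; p=p[p[:,2]<.23]; print(np.percentile(p,[2,50,80,98],0)); cv2.imwrite("pics/s4.png",cv2.resize(P[130:205,275:375,::-1],(800,600),interpolation=cv2.INTER_CUBIC))
E
```

```text
ee_pos: [0.4893, 0.1978, 0.1907]
wrist_force: [-1.0, -0.6, -0.3]
ee_pos: [0.4893, 0.1978, 0.1887]
wrist_force: [0.1, -0.3, -0.2]
ee_pos: [0.4893, 0.1978, 0.1867]
wrist_force: [-0.3, -0.2, 0.3]
ee_pos: [0.4894, 0.1978, 0.1852]
wrist_force: [-0.9, -0.7, 3.4]
[[0.4283 0.1747 0.1914]
 [0.5022 0.1876 0.207 ]
 [0.5391 0.1998 0.2092]
 [0.5508 0.2122 0.2118]]
```

View pics/s4.png

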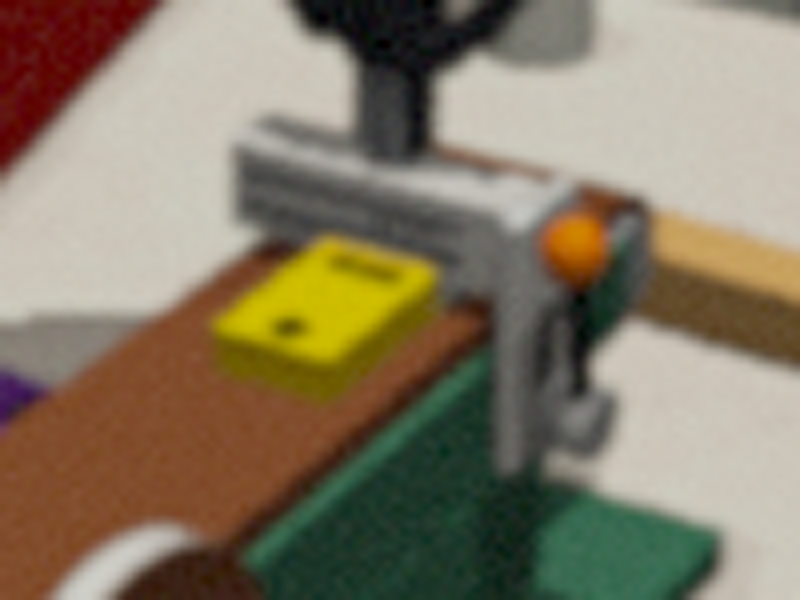

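The shut tips now touch the bar's top, at about (395,160) in the crop. The real tip height is therefore TCP + 23 mm. I'll press on until it resists.

```bash
for i in 1 2 3 4 5; do python3 -m jog '[{"rotation":[0,0,0],"translation":[0,0,-1],"grip":0},{"rotation":[0,0,0],"translation":[0,0,-2],"grip":0},{"rotation":[0,0,0],"translation":[0,0,-2],"grip":0}]' | grep -E 'ee_pos|wrist'; done
```

```text
ee_pos: [0.4894, 0.1978, 0.1831]
wrist_force: [-0.1, -0.2, 4.6]
ee_pos: [0.4894, 0.1978, 0.1809]
wrist_force: [-0.4, -0.4, 4.5]
ee_pos: [0.4894, 0.1978, 0.1789]
wrist_force: [-0.2, 0.7, 4.3]
ee_pos: [0.4894, 0.1978, 0.1768]
wrist_force: [-0.1, -0.2, 4.1]
ee_pos: [0.4895, 0.1978, 0.1761]
wrist_force: [-2.3, -0.8, 12.0]
```

Seated on the blade: 10 mm of travel, then the force rose to 12 N. Next I rise, go to the -y side of the ball and sweep it over.

```bash
python3 -m jog '[{"rotation":[0,0,0],"translation":[0,0,40],"grip":0},{"rotation":[0,0,0],"translation":[0,0,80],"grip":0},{"rotation":[0,0,0],"translation":[30,-25,100],"grip":0},{"rotation":[0,0,0],"translation":[60,-50,100],"grip":0},{"rotation":[0,0,0],"translation":[91,-68,100],"grip":0},{"rotation":[0,0,0],"translation":[91,-70,60],"grip":0},{"rotation":[0,0,0],"translation":[91,-70,20],"grip":0},{"rotation":[0,0,0],"translation":[91,-70,2],"grip":0},{"rotation":[0,0,0],"translation":[91,-70,2],"grip":0},{"rotation":[0,0,0],"translation":[91,-60,2],"grip":0},{"rotation":[0,0,0],"translation":[91,-51,2],"grip":0}]'
python3 - <<'E'
from m import *
P,D=imaging.camera("scene"); C=cloud("scene",D); o=measure("scene",P,D)
for k in("bar","ball"):
    p=o[k]; p=p[(p[:,2]<.23)&(p[:,1]>.1)]; print(k,len(p),np.percentile(p,[2,50,80,98],0) if len(p) else 0)
E
```

```text
time: 18.95
ee_pos: [0.5809, 0.1477, 0.1786]
tcp_rot: [179.9, -0.0, 89.2]
wrist_force: [1.2, 0.8, -0.1]
opening: -0.0002
grasp_force: 0.0
bar 195 [[0.4279 0.1819 0.1943]
 [0.4843 0.1948 0.1993]
 [0.5172 0.2046 0.2004]
 [0.5366 0.2103 0.2021]]
ball 0 0
```

Bar top is now 199.5 mm, which gives the 3 mm clearance. Sweeping the lever.

```bash
python3 -m jog '[{"rotation":[0,0,0],"translation":[0,6,1],"grip":0},{"rotation":[0,0,0],"translation":[0,12,3],"grip":0},{"rotation":[0,0,0],"translation":[0,20,4],"grip":0},{"rotation":[0,0,0],"translation":[0,27,4],"grip":0},{"rotation":[0,0,0],"translation":[0,35,4],"grip":0},{"rotation":[0,0,0],"translation":[0,42,3],"grip":0},{"rotation":[0,0,0],"translation":[0,49,1],"grip":0},{"rotation":[0,0,0],"translation":[0,56,-1],"grip":0},{"rotation":[0,0,0],"translation":[0,63,-4],"grip":0},{"rotation":[0,0,0],"translation":[0,69,-7],"grip":0}]';python3 -m jog '[{"rotation":[0,0,0],"translation":[0,6,-4],"grip":0},{"rotation":[0,0,0],"translation":[0,13,-9],"grip":0},{"rotation":[0,0,0],"translation":[0,18,-14],"grip":0},{"rotation":[0,0,0],"translation":[0,23,-19],"grip":0},{"rotation":[0,0,0],"translation":[0,23,-19],"grip":0}]'
python3 - <<'E'
from m import *
for c in("scene","top"):
    P,D=imaging.camera(c); print(c,[(r["uv"],r["confidence"]) for r in spotter.mark_of(c,"clamp_ball")[:2]])
    cv2.imwrite(f"pics/{c}5.png",cv2.resize(P[130:205,290:390,::-1] if c=="scene" else P[130:230,200:340,::-1],(800,600),interpolation=cv2.INTER_CUBIC)); p=measure(c,P,D)["ball"];p=p[(p[:,1]>.1)]; print(np.median(p,0))
E
```

```text
time: 20.0
ee_pos: [0.5803, 0.2164, 0.1695]
tcp_rot: [-180.0, 0.0, 89.2]
wrist_force: [0.2, -1.5, 1.7]
opening: 0.0
grasp_force: 0.7
time: 20.5
ee_pos: [0.58, 0.2395, 0.1498]
tcp_rot: [-179.9, 0.0, 89.3]
wrist_force: [-0.1, -0.3, 0.4]
opening: -0.0001
grasp_force: 0.0
scene [([365.9, 157.8], 0.56), ([320.9, 169.5], 0.29)]
[nan nan nan]
top []
[nan nan nan]
  return _methods._mean(a, axis=axis, dtype=dtype,
  ret = um.true_divide(
```

View pics/scene5.png

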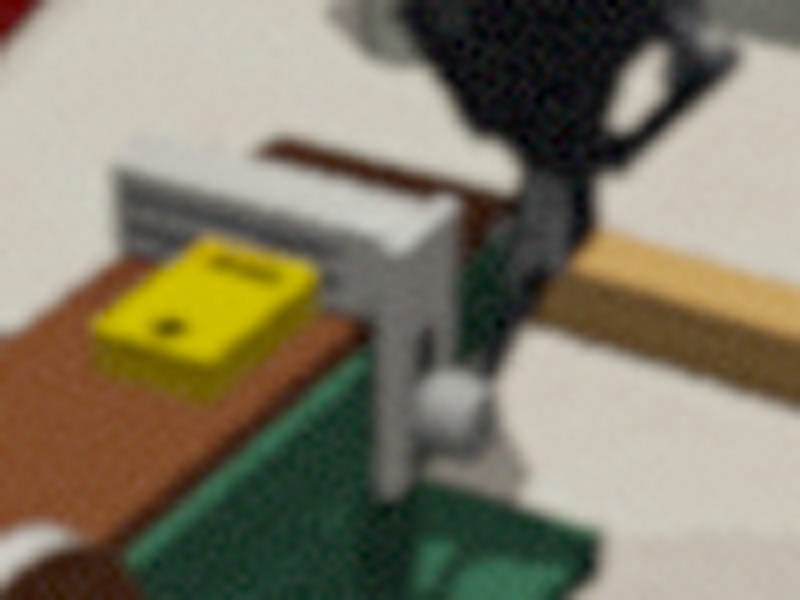

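The lever is about 50° past upright; the ball is behind the finger at crop (545,230). Now I go over the top of the ball and press it down along the arc.

```bash
python3 -m jog '[{"rotation":[0,0,0],"translation":[0,-4,20],"grip":0},{"rotation":[0,0,0],"translation":[0,-4,60],"grip":0},{"rotation":[0,0,0],"translation":[0,28,60],"grip":0},{"rotation":[0,0,0],"translation":[0,28,60],"grip":0},{"rotation":[0,0,0],"translation":[0,28,30],"grip":0},{"rotation":[0,0,0],"translation":[0,29,20],"grip":0},{"rotation":[0,0,0],"translation":[0,31,13],"grip":0},{"rotation":[0,0,0],"translation":[0,33,7],"grip":0},{"rotation":[0,0,0],"translation":[0,36,0],"grip":0},{"rotation":[0,0,0],"translation":[0,38,-7],"grip":0},{"rotation":[0,0,0],"translation":[0,40,-14],"grip":0},{"rotation":[0,0,0],"translation":[0,41,-21],"grip":0},{"rotation":[0,0,0],"translation":[0,42,-26],"grip":0},{"rotation":[0,0,0],"translation":[0,42,-26],"grip":0}]'; for i in 1 2 3; do python3 -m jog '[{"rotation":[0,0,0],"translation":[0,0,-1],"grip":0},{"rotation":[0,0,0],"translation":[0,0,-2],"grip":0},{"rotation":[0,0,0],"translation":[0,0,-2],"grip":0}]' | grep -E 'ee_pos|wrist'; done
```

```text
time: 22.1
ee_pos: [0.5799, 0.2805, 0.1236]
tcp_rot: [-179.9, 0.1, 89.2]
wrist_force: [-0.1, -0.3, 0.1]
opening: -0.0
grasp_force: 0.0
ee_pos: [0.5804, 0.2807, 0.123]
wrist_force: [0.8, -0.1, -0.1]
ee_pos: [0.5804, 0.281, 0.1209]
wrist_force: [0.1, 0.7, 0.9]
ee_pos: [0.5806, 0.281, 0.1198]
wrist_force: [-1.3, 0.8, 6.3]
```

```bash
python3 -m jog '[{"rotation":[0,0,0],"translation":[0,0,-1],"grip":0},{"rotation":[0,0,0],"translation":[0,0,-1.5],"grip":0},{"rotation":[0,0,0],"translation":[0,0,-1.5],"grip":0}]'; python3 -m jog '[{"rotation":[0,0,0],"translation":[0,0,40],"grip":0},{"rotation":[0,0,0],"translation":[0,0,90],"grip":0},{"rotation":[0,0,0],"translation":[0,0,150],"grip":0},{"rotation":[0,0,0],"translation":[-40,-40,160],"grip":30},{"rotation":[0,0,0],"translation":[-70,-80,160],"grip":62},{"rotation":[0,0,0],"translation":[-90,-120,160],"grip":62},{"rotation":[0,0,0],"translation":[-90,-150,160],"grip":62},{"rotation":[0,0,0],"translation":[-90,-200,160],"grip":62},{"rotation":[0,0,0],"translation":[-90,-240,160],"grip":62},{"rotation":[0,0,0],"translation":[-90,-280,160],"grip":62},{"rotation":[0,0,0],"translation":[-90,-280,160],"grip":62}]'
python3 - <<'E'
from m import *
for c in("top","scene"):
    P,D=imaging.camera(c); o=measure(c,P,D); C=cloud(c,D); H=cv2.cvtColor(P,cv2.COLOR_RGB2HSV)
    m=(H[...,0]<14)&(H[...,1]>170)&(abs(C[...,0]-.575)<.02)&(abs(C[...,1]-.28)<.05)
    p=C[m]; print("ball",len(p),np.median(p,0) if len(p) else 0)
    for k in("yellow","bar"):
        p=o[k]; p=p[p[:,2]<.23]; print(c,k,len(p),np.percentile(p,[2,50,98],0).tolist(),rect(p))
E
```

```text
time: 23.3
ee_pos: [0.5808, 0.2811, 0.1194]
tcp_rot: [179.9, -0.1, 89.2]
wrist_force: [-3.0, -1.4, 12.3]
opening: -0.0002
grasp_force: 6.1
time: 24.4
ee_pos: [0.49, -0.003, 0.2773]
tcp_rot: [-180.0, 0.1, 89.0]
wrist_force: [0.3, 0.7, 0.2]
opening: 0.0618
grasp_force: 0.0
ball 33 [0.5737 0.2786 0.1412]
top yellow 567 [[0.46755403619167285, 0.10897291654407654, 0.1736487928224335], [0.48970064966436055, 0.1462126286811677, 0.1785888046058992], [0.5123174754768937, 0.18132412671503598, 0.18297215647340628]] (array([490.2349, 145.3531]), array([75.8221, 46.7384]), 88.70758056640625)
top bar 593 [[0.430360469922352, 0.1824873304642753, 0.1952529870793164], [0.48890111447468354, 0.19653316952010194, 0.19963435814776842], [0.5475100037446361, 0.2107873831801902, 0.20353935788678362]] (array([488.3361, 199.3248]), array([ 41.695 , 121.9181]), 87.25045776367188)
ball 8 [0.5756 0.2724 0.1333]
scene yellow 318 [[0.46838987646909264, 0.10707965150365534, 0.16877791787270016], [0.4948990960805992, 0.14032148517224752, 0.178162516910847], [0.5147017100127731, 0.18521066889830057, 0.18170270558830476]] (array([489.0553, 147.109 ]), array([53.5619, 82.4091]), 0.5566982626914978)
scene bar 313 [[0.42911375714617694, 0.1773474389834524, 0.19062292783189425], [0.49697480899346824, 0.19041876793455337, 0.19859302070609142], [0.5514801199165381, 0.21432402369736298, 0.20183744460313877]] (array([490.1176, 199.5016]), array([ 44.7265, 127.9685]), 84.27045440673828)
```

The ball's top is at 141–143 mm, so its centre is near 130: the end stop. The bar top is still 199.5 and the gauge is still in. Regrasping the gauge.

```bash
python3 -c "
from h import *;print(readout.get_obs()['ee_pos'])"; python3 -m jog '[{"rotation":[0,0,0],"translation":[0,40,0],"grip":62},{"rotation":[0,0,0],"translation":[0,85,0],"grip":62},{"rotation":[0,0,0],"translation":[0,125,0],"grip":62},{"rotation":[0,0,0],"translation":[0,140,0],"grip":62},{"rotation":[0,0,0],"translation":[0,140,-40],"grip":62},{"rotation":[0,0,0],"translation":[0,140,-90],"grip":62},{"rotation":[0,0,0],"translation":[0,140,-120],"grip":62},{"rotation":[0,0,0],"translation":[0,140,-128],"grip":62},{"rotation":[0,0,0],"translation":[0,140,-132],"grip":62},{"rotation":[0,0,0],"translation":[0,140,-132],"grip":62}]'
```

```text
[4.90275277e-01 4.34225813e-05 2.77277493e-01]
time: 25.5
ee_pos: [0.4908, 0.1412, 0.1467]
tcp_rot: [179.9, -0.0, 89.3]
wrist_force: [-0.1, -1.2, -0.6]
opening: 0.062
grasp_force: 0.0
```

```bash
python3 -m jog '[{"rotation":[0,0,0],"translation":[0,0,-2],"grip":62},{"rotation":[0,0,0],"translation":[0,0,-3.3],"grip":62},{"rotation":[0,0,0],"translation":[0,0,-3.3],"grip":55},{"rotation":[0,0,0],"translation":[0,0,-3.3],"grip":50},{"rotation":[0,0,0],"translation":[0,0,-3.3],"grip":40},{"rotation":[0,0,0],"translation":[0,0,-3.3],"grip":40},{"rotation":[0,0,0],"translation":[0,0,-3.3],"grip":40},{"rotation":[0,0,0],"translation":[0,0,-3.3],"grip":40}]' 50
```

```text
time: 26.3
ee_pos: [0.4908, 0.1408, 0.1428]
tcp_rot: [179.9, -0.0, 89.2]
wrist_force: [1.4, -0.8, 4.8]
opening: 0.0446
grasp_force: 52.2
```

```bash
python3 -m jog '[{"rotation":[0,0,0],"translation":[0,-3,0],"grip":40},{"rotation":[0,0,0],"translation":[0,-8,0],"grip":40},{"rotation":[0,0,0],"translation":[0,-14,0],"grip":40},{"rotation":[0,0,0],"translation":[0,-20,0],"grip":40},{"rotation":[0,0,0],"translation":[0,-27,0],"grip":40},{"rotation":[0,0,0],"translation":[0,-34,0],"grip":40},{"rotation":[0,0,0],"translation":[-1,-41,0],"grip":40},{"rotation":[0,0,0],"translation":[-1,-48,0],"grip":40},{"rotation":[0,0,0],"translation":[-1,-55,0],"grip":40},{"rotation":[0,0,0],"translation":[-1,-62,0],"grip":40},{"rotation":[0,0,0],"translation":[-1,-69,0],"grip":40},{"rotation":[0,0,0],"translation":[-1,-75,0],"grip":40},{"rotation":[0,0,0],"translation":[-1,-78,0],"grip":40},{"rotation":[0,0,0],"translation":[-1,-78,0],"grip":40}]'
python3 - <<'E'
from m import *
for c in("top","scene"):
    P,D=imaging.camera(c); o=measure(c,P,D)
    for k in("yellow","bar"):
        p=o[k]; p=p[p[:,2]<.23]; print(c,k,len(p),np.percentile(p,[2,50,98],0).tolist())
E
```

```text
time: 27.7
ee_pos: [0.4897, 0.0627, 0.1427]
tcp_rot: [179.9, -0.0, 89.2]
wrist_force: [0.4, 0.2, 4.4]
opening: 0.0445
grasp_force: 52.2Traceback (most recent call last):
  File "<stdin>", line 5, in <module>
    return _quantile_unchecked(
        a, q, axis, out, overwrite_input, method, keepdims, weights)
    return _ureduce(a,
                    func=_quantile_ureduce_func,
    ...<5 lines>...
                    overwrite_input=overwrite_input,
                    method=method)
    r = func(a, **kwargs)
    result = _quantile(arr,
                       quantiles=q,
    ...<2 lines>...
                       out=out,
                       weights=wgt)
    slices_having_nans = np.isnan(arr[-1, ...])
                                  ~~~^^^^^^^^^
IndexError: index -1 is out of bounds for axis 0 with size 0
```

Drawn out 78 mm. Now I lift and carry it over the tray.

```bash
python3 -m jog '[{"rotation":[0,0,0],"translation":[0,0,30],"grip":40},{"rotation":[0,0,0],"translation":[0,0,70],"grip":40},{"rotation":[0,0,0],"translation":[0,0,110],"grip":40},{"rotation":[0,0,0],"translation":[0,-20,120],"grip":40},{"rotation":[0,0,0],"translation":[5,-50,120],"grip":40},{"rotation":[0,0,0],"translation":[15,-90,120],"grip":40},{"rotation":[0,0,0],"translation":[30,-130,120],"grip":40},{"rotation":[0,0,0],"translation":[40,-170,120],"grip":40},{"rotation":[0,0,0],"translation":[50,-210,120],"grip":40},{"rotation":[0,0,0],"translation":[60,-250,120],"grip":40},{"rotation":[0,0,0],"translation":[70,-290,120],"grip":40},{"rotation":[0,0,0],"translation":[80,-330,120],"grip":40},{"rotation":[0,0,0],"translation":[90,-370,120],"grip":40},{"rotation":[0,0,0],"translation":[100,-410,120],"grip":40},{"rotation":[0,0,0],"translation":[102,-440,120],"grip":40},{"rotation":[0,0,0],"translation":[102,-448,120],"grip":40},{"rotation":[0,0,0],"translation":[102,-448,120],"grip":40}]'
python3 - <<'E'
from m import *
for c in("top","scene"):
    P,D=imaging.camera(c); o=measure(c,P,D)
    cv2.imwrite(f"pics/{c}7.png",cv2.resize(P[:,200:,::-1] if c=="top" else P[180:,100:400,::-1],(800,586),interpolation=cv2.INTER_CUBIC))
    p=o["bar"]; p=p[p[:,2]<.23]; print(c,len(p),np.median(p,0) if len(p) else 0)
    C=cloud(c,D);H=cv2.cvtColor(P,cv2.COLOR_RGB2HSV); m=(abs(H[...,0].astype(int)-30)<10)&(H[...,1]>110)&(C[...,1]<-.2)&(C[...,2]>.1); p=C[m]; print(len(p),np.percentile(p,[2,50,98],0) if len(p) else 0)
E
```

```text
time: 29.45
ee_pos: [0.591, -0.3863, 0.2603]
tcp_rot: [-179.9, -0.1, 89.1]
wrist_force: [0.2, 0.5, -2.4]
opening: 0.0446
grasp_force: 52.2
top 598 [0.4892 0.1964 0.1996]
512 [[ 0.569  -0.404   0.2918]
 [ 0.5941 -0.3705  0.2968]
 [ 0.6245 -0.3391  0.72  ]]
scene 322 [0.4959 0.1912 0.1985]
740 [[ 0.5684 -0.4184  0.2806]
 [ 0.5966 -0.3993  0.296 ]
 [ 0.6433 -0.346   0.536 ]]
```

View pics/scene7.png

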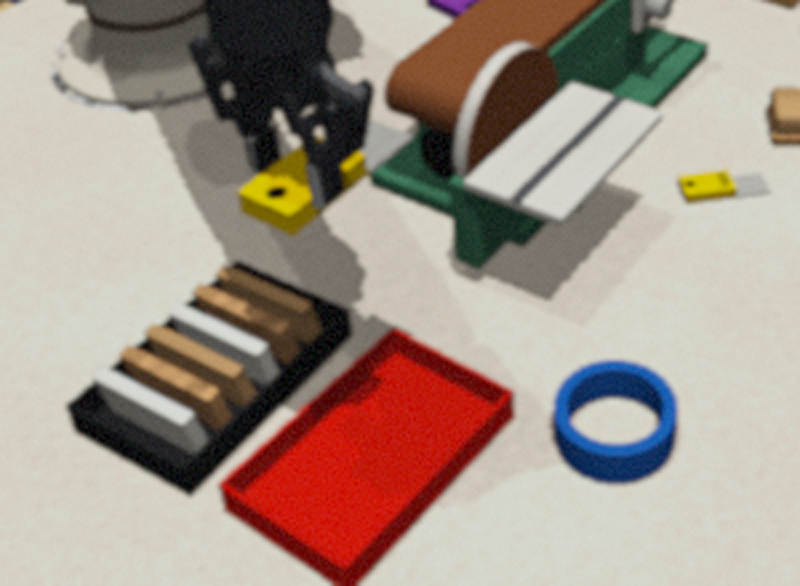

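Bar still at 199.5 mm. The gauge is held level, its top at z 296, above the tray (the view shows it up and behind because of perspective). Lowering.

```bash
python3 -m jog '[{"rotation":[0,0,0],"translation":[0,0,-40],"grip":40},{"rotation":[0,0,0],"translation":[0,0,-80],"grip":40},{"rotation":[0,0,0],"translation":[0,0,-120],"grip":40},{"rotation":[0,0,0],"translation":[0,0,-160],"grip":40},{"rotation":[0,0,0],"translation":[0,0,-200],"grip":40},{"rotation":[0,0,0],"translation":[0,0,-235],"grip":40},{"rotation":[0,0,0],"translation":[0,0,-255],"grip":40},{"rotation":[0,0,0],"translation":[0,0,-264],"grip":40},{"rotation":[0,0,0],"translation":[0,0,-266],"grip":40},{"rotation":[0,0,0],"translation":[0,0,-266],"grip":40},{"rotation":[0,0,0],"translation":[0,0,-266],"grip":40}]'; for i in 1 2 3; do python3 -m jog '[{"rotation":[0,0,0],"translation":[0,0,-1],"grip":40},{"rotation":[0,0,0],"translation":[0,0,-2],"grip":40},{"rotation":[0,0,0],"translation":[0,0,-2],"grip":40}]' | grep -E 'ee_pos|wrist'; done
```

```text
time: 30.65
ee_pos: [0.5923, -0.3855, -0.0019]
tcp_rot: [179.9, 0.1, 89.3]
wrist_force: [-0.8, 0.6, -1.8]
opening: 0.0442
grasp_force: 52.1
ee_pos: [0.5914, -0.3853, -0.0058]
wrist_force: [0.1, 0.1, -1.4]
ee_pos: [0.5913, -0.3852, -0.0082]
wrist_force: [0.1, -0.2, -1.8]
ee_pos: [0.5913, -0.3852, -0.0101]
wrist_force: [0.1, -0.4, -2.1]
```

```bash
for i in 1 2 3; do python3 -m jog '[{"rotation":[0,0,0],"translation":[0,0,-1],"grip":40},{"rotation":[0,0,0],"translation":[0,0,-1.5],"grip":40},{"rotation":[0,0,0],"translation":[0,0,-1.5],"grip":40}]' | grep -E 'ee_pos|wrist'; done
```

```text
ee_pos: [0.5913, -0.3851, -0.0115]
wrist_force: [-0.3, -0.2, -1.8]
ee_pos: [0.5913, -0.3852, -0.013]
wrist_force: [0.1, -0.4, -2.6]
ee_pos: [0.5914, -0.3852, -0.0132]
wrist_force: [-2.7, 1.7, 6.5]
```

Touched down on the floor. Releasing slowly, rising, then checking.

```bash
python3 -m jog '[{"rotation":[0,0,0],"translation":[0,0,0.5],"grip":45},{"rotation":[0,0,0],"translation":[0,0,0.5],"grip":50},{"rotation":[0,0,0],"translation":[0,0,0.5],"grip":58},{"rotation":[0,0,0],"translation":[0,0,0.5],"grip":62},{"rotation":[0,0,0],"translation":[0,0,0.5],"grip":62},{"rotation":[0,0,0],"translation":[0,0,20],"grip":62},{"rotation":[0,0,0],"translation":[0,0,60],"grip":62},{"rotation":[0,0,0],"translation":[0,0,110],"grip":62},{"rotation":[0,0,0],"translation":[0,0,160],"grip":62},{"rotation":[0,0,0],"translation":[0,0,210],"grip":62},{"rotation":[0,0,0],"translation":[-80,60,260],"grip":62},{"rotation":[0,0,0],"translation":[-160,120,260],"grip":62},{"rotation":[0,0,0],"translation":[-200,170,260],"grip":62},{"rotation":[0,0,0],"translation":[-200,170,260],"grip":62},{"rotation":[0,0,0],"translation":[-200,170,260],"grip":62},{"rotation":[0,0,0],"translation":[-200,170,260],"grip":62}]'
python3 - <<'E'
from m import *
for c in("top","scene"):
    P,D=imaging.camera(c); o=measure(c,P,D)
    p=o["bar"]; p=p[p[:,2]<.23]; print(c,len(p),np.median(p,0) if len(p) else 0)
    C=cloud(c,D);H=cv2.cvtColor(P,cv2.COLOR_RGB2HSV); m=(abs(H[...,0].astype(int)-30)<10)&(H[...,1]>110)&(C[...,1]<-.2)&(C[...,2]<.06); p=C[m]; print(len(p),np.percentile(p,[2,50,98],0),rect(p))
    m=(H[...,0]<14)&(H[...,1]>170)&(abs(C[...,0]-.575)<.02)&(abs(C[...,1]-.28)<.05);p=C[m]; print("ball",len(p),np.median(p,0) if len(p) else 0)
    if c=="scene": cv2.imwrite("pics/s8.png",cv2.resize(P[130:,100:,::-1],(800,400),interpolation=cv2.INTER_CUBIC))
E
```

```text
time: 34.05
ee_pos: [0.3889, -0.2132, 0.2471]
tcp_rot: [179.9, 0.0, 89.3]
wrist_force: [1.2, -0.4, 0.2]
opening: 0.0617
grasp_force: 0.0
top 596 [0.4891 0.1965 0.1996]
457 [[-0.2012 -1.2954 -0.7035]
 [ 0.5897 -0.3804  0.0231]
 [ 0.6132 -0.3437  0.0285]] (array([ 263.2663, -889.9395]), array([1283.0027,  246.3242]), 49.42779541015625)
ball 33 [0.5743 0.2788 0.1423]
scene 304 [0.4953 0.1903 0.1986]
840 [[ 0.5001 -0.4177  0.0085]
 [ 0.5945 -0.3833  0.0216]
 [ 0.6142 -0.3426  0.0248]] (array([ 502.2599, -356.9605]), array([225.9597, 196.6292]), 11.511541366577148)
ball 6 [0.5794 0.271  0.1325]
```

View pics/s8.png

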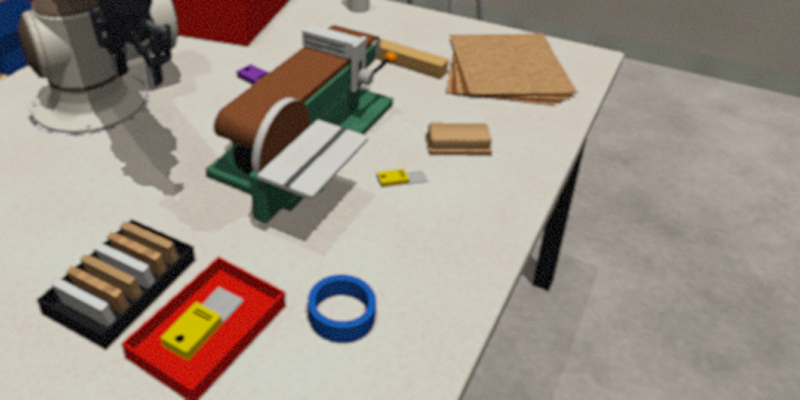

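The gauge lies flat in the red tray, body at (190,330) in the picture, top z 22 = 4 + 18. The lever is down with its ball at (390,57), the stop is at 3 mm, and the arm is clear.

```bash
python3 -c "
from workcell import bot;print(bot.job_done())"
```

```text
the job is handed in; nothing more can be done
None
```

The job is handed in at about 34 s, its verdict not reported: by camera the stop stands at about 3 mm, the clamp lever is at its end stop, and the gauge lies flat in the red tray, set down while gripped; nothing else was touched.

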